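# Post the cracked lens blank into the reject box

## Task

The brown lens blank is cracked. Pick it up gently, stand it on the little wire easel and let go of it, then take it again by its two faces and drop it edge-on through the slot of the red reject box. Leave the green lens blank alone.

Things in the scene. Friction and masses are not known exactly. Their poses are not given: they have to be found in the camera images.
- reject_lens: brown round lens blank with pale crack lines, a disc 60 mm across, 12 mm thick, about 80 g, easily cracked further: grip lightly, 60 N a finger at most. Starts lying flat on one of two black mats (110 x 110 x 3 mm). Origin: centre of its back face, underneath at the start; z is the disc's axis, from back to front face
- reject_lens_center (a point): middle of the brown blank, half-way through its thickness, on its axis
- good_lens: green round lens blank of the same size, uncracked, lying flat on the other black mat; same origin and axes. Not to be moved
- easel: lens easel fixed to the bench: wooden base 80 x 90 x 12 mm (x, y, z); two 8 mm steel prongs at y = +23 and -23 mm lean back 45 degrees, rising along u = (0.707, 0, 0.707) of its frame. A lens lies against their front, facing n = (-0.707, 0, 0.707), its rim on two 8 mm pegs that stick out 24 mm along n at the prongs' feet. Origin: centre of the base's underside, z up
- easel_seat (a point): where the middle of a lens blank is when it sits on the easel, 59 mm above the bench. The prongs end 16 mm up the slope from here, the pegs lie 25 mm down it; the 38 mm gap between the prongs is open, so a finger can go behind the lens
- reject_box: red box fixed to the bench, 110 x 150 mm (x, y) and 100 mm high, closed by a grey lid 5 mm thick with one slot right through its middle, 24 mm wide along the box's x and 78 mm long along its y. Hollow below the slot, inner floor 4 mm above the bench. Origin: centre of its underside, z up
- slot (a point): centre of the slot in the lid's upper face, 100 mm above the bench

How it is judged:
By the outcome, as a careful person would: the job done as asked, in the order asked, and still so for the second after the job is handed in, with the robot touching nothing.
It also fails if it takes over 51 s, if anything falls off the work surface, if the arm or the gripper's body presses on something with over 40 N, if the wrist force passes 120 N, or if a joint passes its speed limit or range.

## Robot

A 7-joint arm with a two-finger parallel gripper is mounted at the origin on a cart in front of the work surface, level with it; the furniture and walls round the work are solid. World frame = base frame: x ahead of the robot, y to its left, z up, the work surface at z = 0. Lengths are in m, angles in rad, forces in N, time in s.
With the tool pointing down it reaches from about 0.425 to 0.975 m from the base axis. Payload 16.7 kg.
Tool frame: the origin (TCP) lies midway between the tips of the shut fingers; the grasp point (between the pads) lies 19 mm behind it; z points along the fingers, y is the line along which they close (so a half turn about z gives the same grasp; the last joint's range is limited). The gripper opens to 85 mm and grips with 20 to 120 N. Pads are 22 mm wide; open, the fingers measure 114 mm over their backs; the gripper's body (76 mm by 85 mm) begins 54 mm behind the grasp point. The pads swing forward as they close: fully open they stand 13 mm farther back than shut.
Start: joints at [1.198, 0.426, 0.074, 1.606, -0.034, 1.111, -0.067], TCP at [0.149, -0.658, 0.231] pointing down, gripper open.
Joint ranges: [-2.85, 2.85], [-0.5, 2.14], [-1.23, 1.37], [0.21, 2.46], [-1.02, 4.16], [0.16, 2.05], [-2.73, 2.73]. Speed limits (rad/s): [1.89, 1.89, 2.39, 2.39, 3.01, 3.01, 3.01].

## Interface

Orientations are given as [roll, pitch, yaw] about the fixed x, y, z axes, in that order (R = Rz(yaw) Ry(pitch) Rx(roll)).
In Python, from bench import * gives the robot as it stands. The module is installed in compiled form; this text tells all that it offers.
- The arm moves only by the shell command python3 -m crank 'ROWS' [OPENING] [FORCE]. ROWS is JSON, a list of rows, each a list of 4 numbers: the shift along the tool's x, y, z scaled (see below), then the turn about the tool's z scaled (see below). In form: [[tx, ty, tz, turn], ...]. A call has 1 to 5 rows; each row is the pose to reach, as a shift and turn from the pose commanded when the call began, along the tool's axes at that moment, turning the shorter way round; what a row does not reach only later rows make up. The controller multiplies each number of a shift by 100 mm and each number of a turn by 180 degrees. A row lasts 1/12 s, in which the tool goes at most 41.7 mm and 7.16 degrees, less where a joint would pass 70% of its speed; a pose out of reach is approached as far as the arm can. A call with a number of a shift or a turn outside -1 to 1 is refused whole. A call with a gripper value outside its range is refused whole. OPENING is the opening, from -1 (shut) to 1 (fully open), set as the call begins (- or left out, the last holds). The fingers move at their own pace and stop on an object; FORCE is the grip in N (left out, the last holds). Time passes only in rows, so rows that repeat a pose let the fingers close. It gives the time, the measured TCP pose, the force, the opening and the grip force at its end, in the units of the state.
- read_state(): the state, without advancing time (a new reading comes with each control period).
- capture(name): name is "scene" or "top" or "wrist"; returns a dict with "frame" (400x640x3 uint8, blue, green, red), "fx", "fy", "cx", "cy" (pixels), "view" (4x4, takes a point from world to camera coordinates). Camera axes: x right, y up, looking along -z (the intrinsics and any distortion apply to the point x, -y, -z); pixel columns grow to the right and rows downward; lengths in m; the calibration is good to about 2 mm. A picture is of the moment at which its call begins. There is no depth.
- sign_off(): hands the job in; it is judged then, once.
The state is a dict: "t": time; "joint_positions": joint angles; "joint_vel": joint speeds; "joint_torque": joint torques, N m; "ee_pos": TCP position; "tool_rot": TCP orientation; "force": force on the tool from outside, world axes, zero at the start; "wrist_torque": the same for the moment, N m; "width": finger opening in m; "gripper_force": force on a finger pad.
Only numpy, scipy, OpenCV 4.12 (cv2) and the standard library are available. Lean on these libraries where they do the work, as an engineer would, in place of code of your own. Each camera call takes 0.05 s, during which the arm holds its last target. There are 200 camera calls.

## Working session

There is one attempt and no reset: what is moved stays moved. The work goes in short steps, Python scripts to look and compute and a shell command to move; the robot and the scene stay as the last step left them, time stands still between calls to the robot, and variables do not carry over. Pictures are saved under pics/ and viewed, at most 10 in all, crops included, and the job is handed in when it is done.

```bash
mkdir -p pics
python3 - <<'E'
from bench import *
import cv2,numpy as np
np.set_printoptions(precision=4,suppress=True)
for n in("scene","top","wrist"):
    c=capture(n);cv2.imwrite(f"pics/{n}0.png",c["frame"]);print(n,{k:v for k,v in c.items() if k!="frame"})
s=read_state();print(s)
E
```

```text
scene {'fx': 388.1682804858068, 'fy': 388.1682804858068, 'cx': 319.8273186816341, 'cy': 198.581449513375, 'view': array([[ 0.998 ,  0.0629,  0.0058, -0.5095],
       [-0.0466,  0.672 ,  0.7391, -0.0668],
       [ 0.0426, -0.7379,  0.6736, -1.1304],
       [ 0.    ,  0.    ,  0.    ,  1.    ]])}
top {'fx': 461.3859488103794, 'fy': 461.3859488103794, 'cx': 323.8321645767837, 'cy': 197.27213533935472, 'view': array([[ 0.0266, -0.9994,  0.0226,  0.0075],
       [ 0.9972,  0.0281,  0.0697, -0.5442],
       [-0.0702,  0.0207,  0.9973, -1.4035],
       [ 0.    ,  0.    ,  0.    ,  1.    ]])}
wrist {'fx': 344.1820939617991, 'fy': 344.1820939617991, 'cx': 312.6886621942234, 'cy': 196.07788715887284, 'view': array([[ 0.2198, -0.9755, -0.0014, -0.6755],
       [ 0.9412,  0.2124, -0.2627,  0.0334],
       [ 0.2566,  0.0564,  0.9649, -0.3792],
       [ 0.    ,  0.    ,  0.    ,  1.    ]])}
{'t': 0.15, 'joint_positions': array([ 1.1985,  0.4266,  0.0739,  1.6064, -0.0341,  1.1108, -0.0671]), 'joint_vel': array([-0.0011, -0.0012, -0.    , -0.0017,  0.0006, -0.0002,  0.    ]), 'joint_torque': array([  0.0058, -95.0321,   3.7641, -46.3759,   0.0194,   0.0079,
         0.    ]), 'ee_pos': array([ 0.149 , -0.658 ,  0.2308]), 'tool_rot': array([-3.1406,  0.0001,  0.2227]), 'force': array([-0.1556,  0.2273, -0.4314]), 'wrist_torque': array([-0.0121, -0.0251,  0.0149]), 'gripper_force': 0.0, 'width': 0.08564903411032423}
```

View pics/scene0.png

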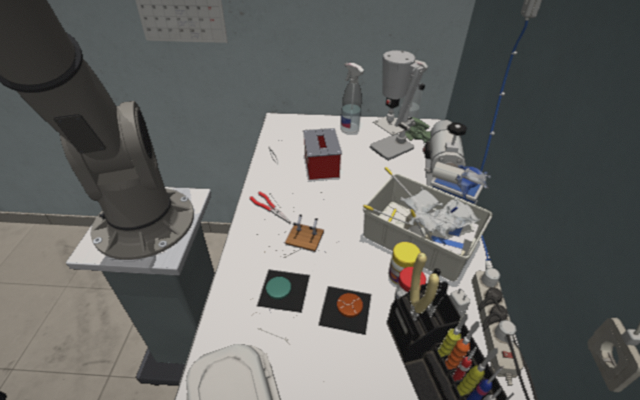

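View pics/top0.png

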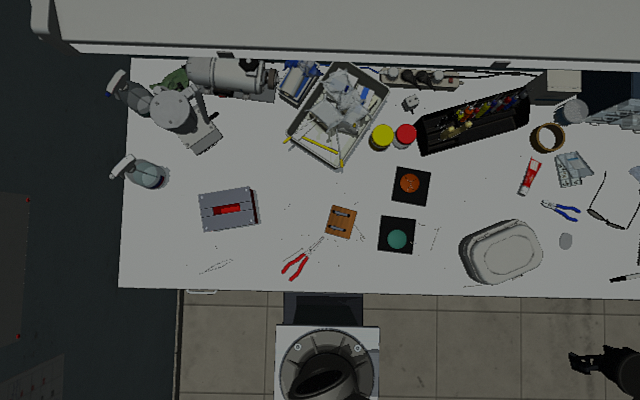

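The scene view shows the brown lens at (349,304), green lens (279,287), easel (305,235) and slot (322,142). In the top view they are at (410,183), (397,239), (340,221) and (228,209).

```bash
cat > h.py <<'E'
from bench import *
import cv2,numpy as np
np.set_printoptions(precision=4,suppress=True)
def ray(c,p):
    V=np.array(c["view"]);d=np.array([(p[0]-c["cx"])/c["fx"],-(p[1]-c["cy"])/c["fy"],-1.])
    return -V[:3,:3].T@V[:3,3],V[:3,:3].T@d
def plane(c,p,z):
    o,d=ray(c,p);return o+d*(z-o[2])/d[2]
def tri(obs):
    A=np.zeros((3,3));b=np.zeros(3)
    for c,p in obs:
        o,d=ray(c,p);d=d/np.linalg.norm(d);P=np.eye(3)-np.outer(d,d);A+=P;b+=P@o
    x=np.linalg.solve(A,b)
    return x,[round(float(np.linalg.norm((np.eye(3)-np.outer(d,d)/(d@d))@(x-o))),4) for o,d in (ray(c,p) for c,p in obs)]
def project(c,X):
    V=np.array(c["view"]);q=V[:3,:3]@X+V[:3,3];return np.array([c["cx"]-c["fx"]*q[0]/q[2],c["cy"]+c["fy"]*q[1]/q[2]])
def blob(c,lo,hi,box,save=None):
    h=cv2.cvtColor(c["frame"],cv2.COLOR_BGR2HSV);m=cv2.inRange(h,np.array(lo),np.array(hi))
    k=np.zeros_like(m);x0,y0,x1,y1=box;k[y0:y1,x0:x1]=m[y0:y1,x0:x1]
    k=cv2.morphologyEx(k,cv2.MORPH_CLOSE,np.ones((3,3)))
    cs=cv2.findContours(k,cv2.RETR_EXTERNAL,cv2.CHAIN_APPROX_NONE)[0]
    return max(cs,key=cv2.contourArea) if cs else None
E
python3 - <<'E'
from h import *
S=capture("scene");T=capture("top")
def rep(name,lo,hi,bs,bt,z):
    a=blob(S,lo,hi,bs);b=blob(T,lo,hi,bt)
    ra=cv2.minAreaRect(a);rb=cv2.minAreaRect(b)
    print(name,ra,rb,tri([(S,ra[0]),(T,rb[0])]),plane(S,ra[0],z),plane(T,rb[0],z))
    return a,b
rep("brown",(3,120,60),(18,255,255),(325,285,375,325),(393,165,430,205),.015)
rep("green",(60,60,40),(95,255,255),(260,270,305,310),(380,220,415,258),.015)
a,b=rep("easel",(5,80,50),(25,255,255),(275,210,335,260),(320,195,365,245),.012)
print(np.array([plane(T,p,.012)for p in cv2.boxPoints(cv2.minAreaRect(b))]))
a,b=rep("slot",(0,120,40),(8,255,255),(310,132,330,150),(205,195,250,225),.1)
print(np.array([plane(T,p,.1)for p in cv2.boxPoints(cv2.minAreaRect(b))]))
def crop(c,x,y,w,h,s): return cv2.resize(c["frame"][y:y+h,x:x+w],None,fx=s,fy=s,interpolation=cv2.INTER_CUBIC)
im=np.hstack([crop(S,275,205,60,50,6),crop(T,310,196,60,50,6)])
im2=np.hstack([crop(S,295,122,60,60,6)[:300],crop(T,190,180,75,60,5)[:300,:360]])
cv2.imwrite("pics/crop1.png",np.vstack([im,im2]))
E
```

```text
brown ((349.5, 304.5), (23.0, 25.0), 90.0) ((409.0, 183.0), (18.0, 18.0), 90.0) (array([ 0.5964, -0.2427,  0.0091]), [0.0003, 0.0003]) [ 0.5959 -0.2465  0.015 ] [ 0.5961 -0.2414  0.015 ]
green ((278.25, 287.25), (23.33452033996582, 24.041629791259766), 45.0) ((396.5, 239.0), (18.0, 19.0), 90.0) (array([ 0.4212, -0.2061,  0.0096]), [0.0002, 0.0002]) [ 0.4219 -0.2098  0.015 ] [ 0.4215 -0.2051  0.015 ]
easel ((304.03240966796875, 236.376953125), (33.03322982788086, 22.395410537719727), 14.743562698364258) ((340.4844055175781, 221.55563354492188), (25.268173217773438, 28.61928939819336), 15.64224624633789) (array([ 0.4695, -0.0317,  0.0063]), [0.0012, 0.0012]) [ 0.4689 -0.037   0.012 ] [ 0.4706 -0.0312  0.012 ]
[[ 0.4374  0.0175  0.012 ]
 [ 0.523  -0.0042  0.012 ]
 [ 0.504  -0.0801  0.012 ]
 [ 0.4184 -0.0581  0.012 ]]
slot ((321.4411926269531, 141.26470947265625), (10.914102554321289, 4.608177185058594), 75.96376037597656) ((226.37586975097656, 208.4630889892578), (7.762411117553711, 26.299510955810547), 79.99201965332031) (array([0.497 , 0.3049, 0.098 ]), [0.0009, 0.0009]) [0.4962 0.3018 0.1   ] [0.4978 0.3046 0.1   ]
[[0.5012 0.3439 0.1   ]
 [0.5165 0.27   0.1   ]
 [0.4945 0.2653 0.1   ]
 [0.4792 0.3391 0.1   ]]
```

View pics/crop1.png

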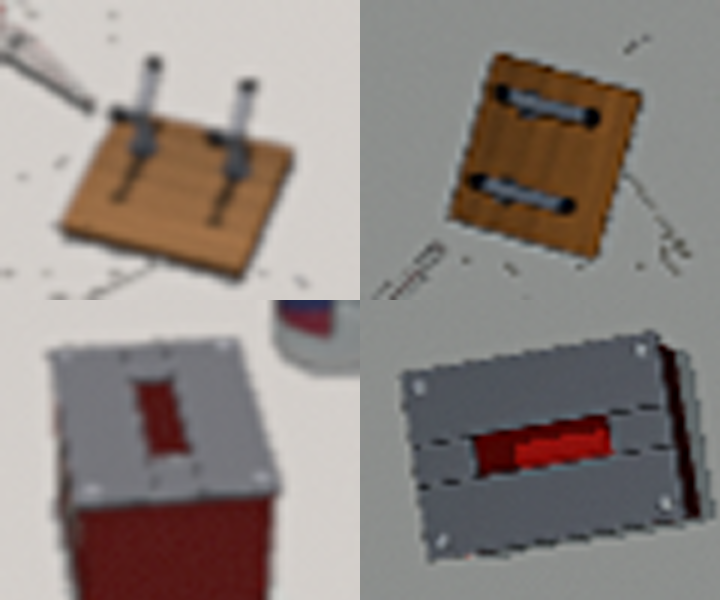

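The crop shows the easel with its prongs running roughly along world y, and the box lid with its slot. I can't tell yet which way the prongs lean, so I'll triangulate their dark tips.

Run:
```python
from h import *
S=capture("scene");T=capture("top")
for nm,sc,tp in(("lowx",{"top":(300.5,215.3),"side":(295,223.8),"foot":(298.8,229.2),"low":(295,238.3)},{"L":(329.2,226.2),"R":(344.7,230.2)}),("highx",{"top":(316.2,219.2),"side":(310.3,227.5),"foot":(314.3,233.3),"low":(310.8,242)},{"L":(333.8,211.3),"R":(348.7,215.5)})):
  for a in sc:
    for b in tp: print(nm,a,b,tri([(S,sc[a]),(T,tp[b])]))
# predictions for both hypotheses from base
for sgn in(1,-1):
    ex=np.array([.243,.97,0])*sgn;ey=np.array([-ex[1],ex[0],0]);z=np.array([0,0,1.])
    print("hyp",sgn)
    for h in(.012,.059):print(plane(T,(340.5,221.6),h))
```

```text
lowx top L (array([0.4555, 0.0047, 0.0519]), [0.0005, 0.0005])
lowx top R (array([ 0.4529, -0.0383,  0.094 ]), [0.0086, 0.0086])
lowx side L (array([0.4476, 0.0024, 0.0205]), [0.0078, 0.0078])
lowx side R (array([ 0.4453, -0.0411,  0.0647]), [0.001, 0.001])
lowx foot L (array([ 0.4527,  0.0024, -0.0019]), [0.0028, 0.0028])
lowx foot R (array([ 0.4501, -0.0419,  0.0445]), [0.0058, 0.0058])
lowx low L (array([ 0.4469,  0.0002, -0.0382]), [0.009, 0.009])
lowx low R (array([ 0.4445, -0.0449,  0.011 ]), [0.0002, 0.0002])
highx top L (array([ 0.5004, -0.008 ,  0.0525]), [0.0003, 0.0003])
highx top R (array([ 0.4955, -0.0492,  0.0935]), [0.0081, 0.0081])
highx side L (array([ 0.4928, -0.0104,  0.0222]), [0.0085, 0.0085])
highx side R (array([ 0.4882, -0.0522,  0.0651]), [0.0001, 0.0001])
highx foot L (array([ 0.4989, -0.0107, -0.0015]), [0.0034, 0.0034])
highx foot R (array([ 0.4938, -0.0533,  0.0438]), [0.0049, 0.0049])
highx low L (array([ 0.4945, -0.013 , -0.0358]), [0.0092, 0.0092])
highx low R (array([ 0.4896, -0.0562,  0.012 ]), [0.0004, 0.0004])
hyp 1
[ 0.4705 -0.0312  0.012 ]
[ 0.4696 -0.0285  0.059 ]
hyp -1
[ 0.4705 -0.0312  0.012 ]
[ 0.4696 -0.0285  0.059 ]
```

Triangulation settles it. The prong tops are at z≈65 mm, y≈-0.047 and the peg ends at z≈52 mm, y≈0, which matches the expected 64 and 51 mm. Easel x is therefore (-0.24,-0.97) and the seat is at about (0.471,-0.029). Next I'll move towards the brown lens.

```bash
cat >> h.py <<'E'
def go(x,y,z,yaw=None):
    s=read_state();Y=s["tool_rot"][2];d=np.array([x,y,z])-s["ee_pos"];c,n=np.cos(Y),np.sin(Y)
    t=0 if yaw is None else -((yaw-Y+np.pi)%(2*np.pi)-np.pi)/np.pi
    print("t",round(s["t"],2),"at",s["ee_pos"],"rpy",s["tool_rot"],"F",s["force"],"w",s["width"],"g",s["gripper_force"])
    print("rows: ",np.round([10*(c*d[0]+n*d[1]),10*(n*d[0]-c*d[1]),-10*d[2],t],3))
E
python3 -m crank '[[1,-0.58,0,0],[1,-0.58,0,0],[1,-0.58,0,0]]' 1 20 >/dev/null
python3 -m crank '[[1,-0.58,0,0],[1,-0.58,0,0],[1,-0.58,0,0]]' >/dev/null
python3 -m crank '[[1,-0.58,0,0],[1,-0.58,0,0],[1,-0.58,0,0]]'
python3 -c "
from h import *
go(.596,-.243,.23,1.318);print(read_state()['joint_positions'])"
```

```text
t: 1.1
ee_pos: [0.4056, -0.4197, 0.2316]
tool_rot: [-3.142, -0.001, 0.224]
force: [1.3, 0.0, 0.0]
width: 0.0857
gripper_force: 0.0
t 1.1 at [ 0.4056 -0.4197  0.2316] rpy [-3.1415 -0.0009  0.2245] F [1.3031 0.0083 0.0243] w 0.0857219955429299 g 0.0
rows:  [ 2.25  -1.299  0.016 -0.348]
[ 0.7511  0.28   -0.0709  1.8112  0.0217  1.0507 -0.6741]
```

```bash
python3 -m crank '[[1,-0.58,0,-0.17],[1,-0.58,0,-0.17],[1,-0.58,0,-0.17],[1,-0.58,0,-0.17],[1,-0.58,0,-0.17]]' >/dev/null
python3 - <<'E'
from h import *
go(.566,-.243,.2,1.318)
c=capture("wrist");cv2.imwrite("pics/w1.png",c["frame"]);np.save("w1.npy",c,allow_pickle=True)
E
```

```text
t 1.52 at [ 0.4898 -0.3414  0.2313] rpy [-3.1415 -0.0007  0.769 ] F [-0.8229 -1.4094  0.8477] w 0.08511729333428569 g 0.0
rows:  [ 1.232 -0.177  0.313 -0.175]
```

View pics/w1.png

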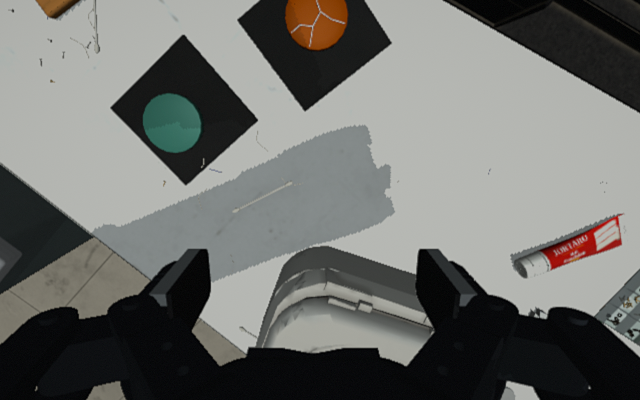

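The wrist view shows the brown lens at (316,18), the green lens at (172,123), and the finger pads below them. I'll move closer for a second view.

```bash
python3 -m crank '[[0.68,0.5,0.5,-0.17],[0.68,0.5,0.5,-0.17],[0.68,0.5,0.5,-0.17],[0.68,0.5,0.5,-0.17],[0.68,0.5,0.5,-0.17]]' >/dev/null
python3 - <<'E'
from h import *
go(.596,-.243,.12,1.318)
c=capture("wrist");cv2.imwrite("pics/w2.png",c["frame"]);np.save("w2.npy",c,allow_pickle=True)
w1=np.load("w1.npy",allow_pickle=True).item();T=capture("top");S=capture("scene")
lo,hi=(3,120,60),(18,255,255)
for n,z in(("wrist",.015),):
    b=blob(c,lo,hi,(150,0,500,240));e=cv2.fitEllipse(b);print(e,plane(c,e[0],.015))
    m=cv2.minAreaRect(blob(T,lo,hi,(393,165,430,205)))[0]
    print(m,tri([(c,e[0]),(T,m)]))
    s=cv2.minAreaRect(blob(S,lo,hi,(325,285,375,325)))[0]; print(tri([(c,e[0]),(T,m),(S,s)]),tri([(c,e[0]),(S,s)]))
lo,hi=(60,60,40),(95,255,255)
a=blob(w1,lo,hi,(100,60,260,180));ea=cv2.fitEllipse(a);print("green",ea,plane(w1,ea[0],.015))
b=blob(c,lo,hi,(0,0,500,240));
if b is not None and len(b)>20: eb=cv2.fitEllipse(b);print("green",eb,plane(c,eb[0],.015),tri([(w1,ea[0]),(c,eb[0])]))
E
```

```text
t 1.98 at [ 0.5721 -0.3328  0.1799] rpy [-3.1399 -0.0009  1.298 ] F [-0.7041 -0.1258 -0.316 ] w 0.08515283531852481 g 0.0
rows:  [ 0.93  -0.012  0.599 -0.006]
((312.5350036621094, 67.75152587890625), (69.89054870605469, 74.58740234375), 0.9797961115837097) [ 0.5977 -0.2427  0.015 ]
(409.0, 183.0) (array([ 0.5972, -0.2424,  0.0096]), [0.0006, 0.0006])
(array([ 0.5969, -0.2425,  0.0089]), [0.001, 0.0003, 0.0007]) (array([ 0.597, -0.242,  0.008]), [0.0008, 0.0008])
green ((171.7084503173828, 122.6469497680664), (55.754119873046875, 61.712791442871094), 138.90321350097656) [ 0.4235 -0.2064  0.015 ]
green ((104.26883697509766, 82.3908920288086), (66.39772033691406, 77.95723724365234), 141.71763610839844) [ 0.4237 -0.206   0.015 ] (array([ 0.423 , -0.2059,  0.0135]), [0.0002, 0.0002])
```

View pics/w2.png

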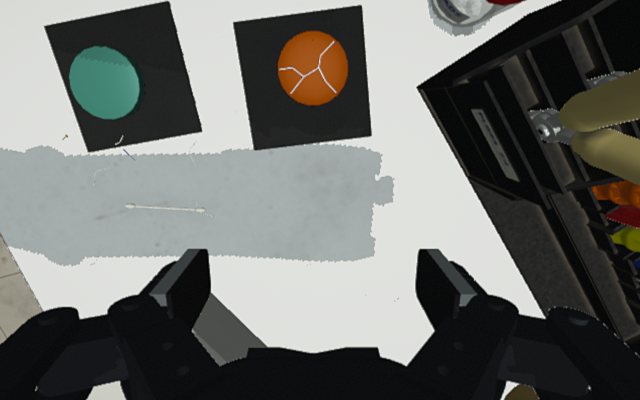

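The close wrist view shows the brown lens at (313,68), centred between the fingers. Its centre is (0.5975,-0.2425) with its top at about 14 mm. I'll move over it and go down.

```bash
python3 -m crank '[[0.94,0,0.8,-0.006],[0.94,0,0.8,-0.006],[0.94,0,0.8,-0.006],[0.94,0,0.8,-0.006],[0.94,0,0.8,-0.006]]' >/dev/null
python3 - <<'E'
from h import *
go(.5975,-.2425,.001,1.318)
T=capture("top");S=capture("scene")
E
```

```text
t 2.55 at [ 0.5974 -0.2408  0.1003] rpy [-3.1394 -0.0006  1.3102] F [-0.8064 -1.0547  0.5929] w 0.0853020053872302 g 0.0
rows:  [-0.016  0.005  0.993 -0.002]
```

```bash
python3 -m crank '[[-0.02,0,0.35,0],[-0.02,0,0.7,0],[-0.02,0,0.9,0],[-0.02,0,0.99,0],[-0.02,0,0.99,0]]'
python3 -m crank '[[0,0,0,0],[0,0,0,0],[0,0,0,0],[0,0,0,0],[0,0,0,0]]' 0.3 20
python3 -m crank '[[0,0,0,0],[0,0,0,0],[0,0,0,0],[0,0,0,0],[0,0,0,0]]' -0.2 25
```

```text
t: 3.07
ee_pos: [0.5963, -0.246, 0.0013]
tool_rot: [-3.14, 0.0, 1.307]
force: [0.1, -0.5, -0.5]
width: 0.0856
gripper_force: 0.0
t: 3.48
ee_pos: [0.5983, -0.2457, 0.0046]
tool_rot: [3.139, 0.001, 1.309]
force: [-1.7, -0.5, 6.4]
width: 0.0587
gripper_force: 19.9
t: 3.9
ee_pos: [0.5983, -0.2457, 0.0047]
tool_rot: [3.139, 0.001, 1.309]
force: [-2.4, -0.6, 8.1]
width: 0.0583
gripper_force: 25.0
```

Gripped at 25 N on the rim. I'll lift and check.

```bash
python3 -m crank '[[0,0,-0.15,0],[0,0,-0.4,0],[0,0,-0.8,0],[0,0,-1,0],[0,0,-1,0]]'
python3 - <<'E'
from h import *
go(.4712,-.0287,.12,1.318)
c=capture("wrist");cv2.imwrite("pics/w3.png",c["frame"])
E
```

```text
t: 4.32
ee_pos: [0.6002, -0.2458, 0.1097]
tool_rot: [3.133, 0.001, 1.309]
force: [1.8, -0.7, -0.6]
width: 0.0584
gripper_force: 27.4
t 4.32 at [ 0.6002 -0.2458  0.1097] rpy [3.1328 0.0008 1.3094] F [ 1.7702 -0.735  -0.6373] w 0.058384390413238396 g 27.384224832057953
rows:  [ 1.764 -1.807 -0.103 -0.003]
```

View pics/w3.png

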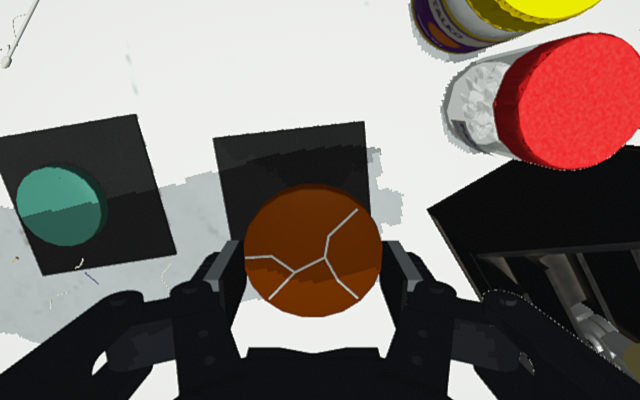

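The lens is held level, with its centre at about (313,250). Next I'll look at the easel from close by.

```bash
python3 -m crank '[[0,-0.2,-0.3,0],[0.3,-0.6,-0.7,0],[0.4,-0.9,-0.7,0],[0.4,-0.9,-0.7,0]]' >/dev/null
python3 -m crank '[[0.2,-0.4,0,0],[0.4,-0.8,0,0],[0.43,-0.87,0,0],[0.43,-0.87,0,0],[0.43,-0.87,0,0]]' >/dev/null
python3 - <<'E'
from h import *
go(.4712,-.0287,.12,1.318)
c=capture("wrist");cv2.imwrite("pics/w4.png",c["frame"]);np.save("w4.npy",c,allow_pickle=True)
s=read_state();print(s["ee_pos"],s["tool_rot"])
b=blob(c,(3,120,40),(18,255,255),(230,170,400,330));e=cv2.fitEllipse(b);print(e,plane(c,e[0],s["ee_pos"][2]+.0103))
E
```

```text
t 5.12 at [ 0.4472 -0.1188  0.1729] rpy [3.1408 0.0006 1.3106] F [ 1.5913 -0.6352 -0.3837] w 0.05814475409655458 g 27.778142988681793
rows:  [ 0.933 -0.     0.529 -0.002]
[ 0.4479 -0.1193  0.1728] [3.1407 0.0003 1.3098]
((312.8037109375, 251.06570434570312), (131.661376953125, 137.85475158691406), 90.60088348388672) [ 0.4493 -0.1139  0.1831]
```

View pics/w4.png

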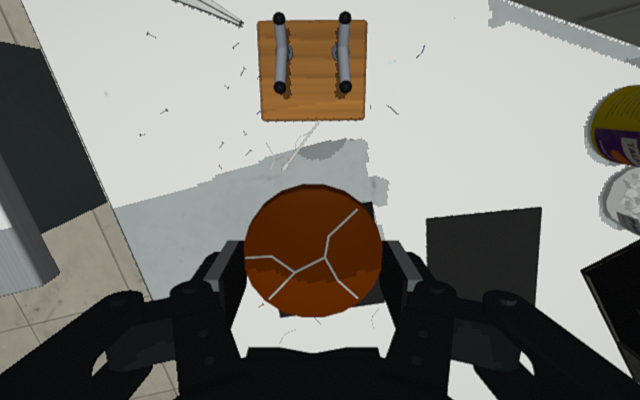

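The wrist view shows the prong tips at (280,88) and (345,87) and the peg ends at (279,19) and (345,18). The easel is square to the tool.

Run:
```python
from h import *
c=np.load("w4.npy",allow_pickle=True).item();w=c
g=cv2.cvtColor(c["frame"],cv2.COLOR_BGR2GRAY)
def dark(x,y,r=10):
    p=(g[y-r:y+r,x-r:x+r]<35).astype(np.uint8);n,l,s,ce=cv2.connectedComponentsWithStats(p);i=1+np.argmax(s[1:,4]);return ce[i]+[x-r,y-r]
pt=[dark(280,88),dark(345,87)];pg=[dark(279,19),dark(345,18)];print(pt,pg)
P=np.array([plane(c,p,.0636)for p in pt]);G=np.array([plane(c,p,.051)for p in pg]);print(P,G)
d=P.mean(0)-G.mean(0);ex=d[:2]/np.hypot(*d[:2]);print("ex",ex,"len",np.hypot(*d[:2]),"seat",P.mean(0)[:2]-.0184*ex,G.mean(0)[:2]+.0277*ex)
T=capture("top")
for wp,tp in((pt[1],(348.7,215.5)),(pt[0],(344.7,230.2)),(pg[1],(333.8,211.3)),(pg[0],(329.2,226.2))):print(tri([(c,wp),(T,tp)]))
```

```text
[array([279.5982,  87.1607]), array([344.9224,  86.4138])] [array([278.7524,  18.5429]), array([344.6509,  17.7358])]
[[ 0.4451 -0.04    0.0636]
 [ 0.4894 -0.0513  0.0636]] [[ 0.4565  0.0049  0.051 ]
 [ 0.5012 -0.0065  0.051 ]]
ex [-0.2505 -0.9681] len 0.046321992489406175 seat [ 0.4719 -0.0279] [ 0.4719 -0.0276]
(array([ 0.4881, -0.0515,  0.0756]), [0.0002, 0.0002])
(array([ 0.4449, -0.0407,  0.0683]), [0.0007, 0.0007])
(array([ 0.5   , -0.0078,  0.0583]), [0.0002, 0.0002])
(array([0.4558, 0.0047, 0.0511]), [0.0008, 0.0008])
```

```bash
python3 -m crank '[[0.35,0,0.1,0],[0.7,0,0.4,-0.0025],[0.87,0,0.78,-0.0025],[0.87,0,0.78,-0.0025],[0.87,0,0.78,-0.0025]]' >/dev/null
python3 -c "
from h import *
go(.4699,-.0355,.071,1.3176)
c=capture('wrist');s=read_state()
b=blob(c,(3,120,40),(18,255,255),(230,170,400,330));e=cv2.fitEllipse(b);print(e,plane(c,e[0],s['ee_pos'][2]+.0103)-s['ee_pos'])"
```

```text
t 5.63 at [ 0.4694 -0.034   0.0922] rpy [-3.1371 -0.0002  1.3195] F [-0.2767 -0.1291 -1.265 ] w 0.05820483407776819 g 27.955415546894073
rows:  [-0.014  0.009  0.212  0.001]
((312.8166809082031, 238.8616943359375), (147.30426025390625, 155.37498474121094), 5.112523078918457) [0.003  0.0119 0.0103]
```

```bash
python3 -m crank '[[-0.015,0,0.1,0],[-0.015,0,0.2,0],[-0.015,0,0.22,0],[-0.015,0,0.22,0]]'
python3 -m crank '[[0,0,0.03,0],[0,0,0.05,0],[0,0,0.05,0]]' - 20
python3 -c "
from h import *
go(.4699,-.0355,.057,1.3176)
S=capture('scene');cv2.imwrite('pics/s5.png',cv2.resize(S['frame'][190:270,250:370],None,fx=6,fy=6,interpolation=cv2.INTER_CUBIC))"
```

```text
t: 6.02
ee_pos: [0.4694, -0.0371, 0.0719]
tool_rot: [-3.141, 0.0, 1.317]
force: [0.4, 1.7, -0.4]
width: 0.0581
gripper_force: 28.0
t: 6.27
ee_pos: [0.4703, -0.0363, 0.0678]
tool_rot: [3.14, -0.0, 1.318]
force: [-1.2, 0.8, 7.7]
width: 0.0582
gripper_force: 29.9
t 6.27 at [ 0.4703 -0.0363  0.0678] rpy [ 3.1404 -0.0004  1.3176] F [-1.1738  0.7573  7.6582] w 0.058217564511438925 g 29.867180585861206
rows:  [ 0.007 -0.006  0.108 -0.   ]
```

Contact came at TCP z≈0.068, as predicted. I'll press a little further so the lens pivots in the pads.

```bash
python3 -m crank '[[0,0,0.02,0],[0,0,0.03,0],[0,0,0.04,0],[0,0,0.04,0]]'
python3 -m crank '[[0,0,0.02,0],[0,0,0.03,0],[0,0,0.04,0],[0,0,0.04,0]]'
python3 -c "
from h import *
go(.4699,-.0355,.057,1.3176)
S=capture('scene');W=capture('wrist');cv2.imwrite('pics/s6.png',np.hstack([cv2.resize(S['frame'][200:260,270:340],None,fx=5,fy=5,interpolation=cv2.INTER_CUBIC),W['frame'][60:360,150:500]]))"
```

```text
t: 6.65
ee_pos: [0.4704, -0.0361, 0.0641]
tool_rot: [3.14, -0.0, 1.318]
force: [-3.6, 3.0, 12.9]
width: 0.0581
gripper_force: 35.3
t: 6.98
ee_pos: [0.4705, -0.036, 0.0603]
tool_rot: [3.14, -0.0, 1.318]
force: [-3.9, 2.5, 17.3]
width: 0.0583
gripper_force: 41.1
t 6.98 at [ 0.4705 -0.036   0.0603] rpy [ 3.1399 -0.0005  1.318 ] F [-3.9327  2.4529 17.2734] w 0.0583174329067156 g 41.131911277770996
rows:  [ 0.003 -0.007  0.033  0.   ]
```

View pics/s6.png

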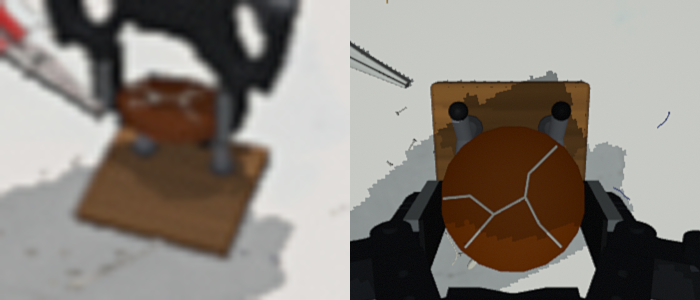

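Grip force is rising (41 N), the lens rests on the prong tips and its centre of mass is on the peg side. I'll release it here.

```bash
python3 -m crank '[[0,0,-0.02,0],[0,0,-0.03,0],[0,0,-0.03,0],[0,0,-0.03,0]]' - 20
python3 -m crank '[[0,0,0,0],[0,0,0,0],[0,0,0,0],[0,0,0,0],[0,0,0,0]]' 1 20
python3 -c "
from h import *
go(.4699,-.0355,.1,1.3176)
S=capture('scene');W=capture('wrist');cv2.imwrite('pics/s7.png',np.hstack([cv2.resize(S['frame'][200:260,270:340],None,fx=5,fy=5,interpolation=cv2.INTER_CUBIC),W['frame'][60:360,150:500]]))"
```

```text
t: 7.42
ee_pos: [0.4698, -0.0366, 0.0624]
tool_rot: [3.141, 0.0, 1.317]
force: [1.0, 0.7, -0.3]
width: 0.0584
gripper_force: 39.5
t: 7.83
ee_pos: [0.4697, -0.0364, 0.0623]
tool_rot: [-3.142, -0.0, 1.318]
force: [-0.3, -0.3, -0.3]
width: 0.0853
gripper_force: 0.0
t 7.83 at [ 0.4697 -0.0364  0.0623] rpy [-3.1415 -0.0001  1.3176] F [-0.3412 -0.2668 -0.2748] w 0.08525666802547154 g 0.0
rows:  [ 0.009 -0.    -0.377 -0.   ]
```

View pics/s7.png

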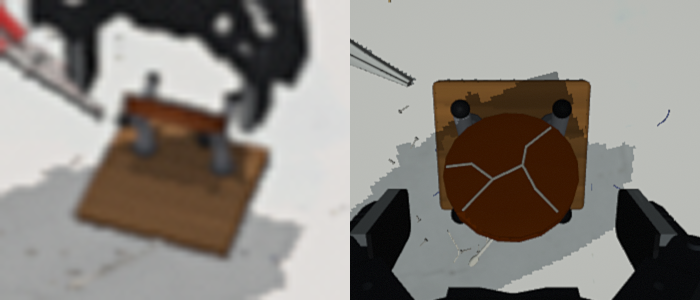

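The lens is off the grip and lying against the prongs. I'll check its pose against the expected seated outline.

Run:
```python
from h import *
W=capture('wrist')
b=blob(W,(3,120,40),(12,255,255),(250,150,410,330));r=cv2.boundingRect(b);print("seen",r)
ex=np.array([-.2505,-.968,0]);ey=np.array([.968,-.2505,0]);z=np.array([0,0,1.])
seat=np.array([.4719,-.0278,.059])
for tilt in(45,35,25,10):
  for up in (0,.005):
    a=np.radians(tilt);u=ex*np.cos(a)+z*np.sin(a);n=-ex*np.sin(a)+z*np.cos(a)
    u0=(ex+z)/2**.5;c0=seat+up*u0
    P=[c0+.03*(np.cos(t)*u+np.sin(t)*ey)+f*n for t in np.linspace(0,6.28,60) for f in(-.006,.006)]
    q=np.array([project(W,p)for p in P]);print(tilt,up,q.min(0),q.max(0)-q.min(0))
S=capture('scene');b=blob(S,(3,120,30),(10,255,255),(285,205,335,232));print(cv2.boundingRect(b))
```

```text
seen (250, 174, 128, 128)
45 0 [242.2415 169.1739] [137.5309 132.8154]
45 0.005 [241.0601 177.912 ] [139.8524 136.286 ]
35 0 [242.2105 165.6474] [137.5897 135.5408]
35 0.005 [241.028  174.6165] [139.9132 138.3424]
25 0 [242.2717 163.8914] [137.4685 137.9352]
25 0.005 [241.0913 173.1441] [139.7879 141.0012]
10 0 [242.2097 165.0662] [137.6034 135.618 ]
10 0.005 [241.0303 174.0972] [139.9209 138.2507]
(296, 220, 19, 7)
```

The lens is seated at about 45°: it spans rows 174–302 where 169–302 was predicted, and in the scene view it is a thin strip. I'll rise, turn 90° and line up over its faces.

```bash
python3 -m crank '[[0,0,-0.2,0],[0,0,-0.6,0],[0,0,-1,0],[0,0,-1,0]]' >/dev/null
python3 -m crank '[[0,0,0,-0.2],[0,0,0,-0.2],[0,0,0,-0.2],[0,0,0,-0.2],[0,0,0,-0.2]]' >/dev/null
python3 -m crank '[[0,0,0,-0.2],[0,0,0,-0.2],[0,0,0,-0.2],[0,0,0,-0.2],[0,0,0,-0.2]]' >/dev/null
python3 -m crank '[[0,0,0,-0.1],[0,0,0,-0.1],[0,0,0,-0.1],[0,0,0,-0.1]]' >/dev/null
python3 - <<'E'
from h import *
go(.4749,-.0162,.055,2.888);print(read_state()["joint_positions"])
W=capture('wrist');cv2.imwrite('pics/w8.png',W['frame'])
s=[.4719,-.0278,.059];print("seat px",project(W,np.array(s)))
E
```

```text
t 9.53 at [ 0.4697 -0.0365  0.1623] rpy [ 3.1415 -0.0001  2.885 ] F [-0.8539 -0.3435  0.3   ] w 0.08528392664893819 g 0.0
rows:  [ 0.001  0.21   1.073 -0.001]
[ 0.5942  0.2484 -0.7333  2.0849  0.2146  0.8819  1.0529]
seat px [326.3112 194.171 ]
```

View pics/w8.png

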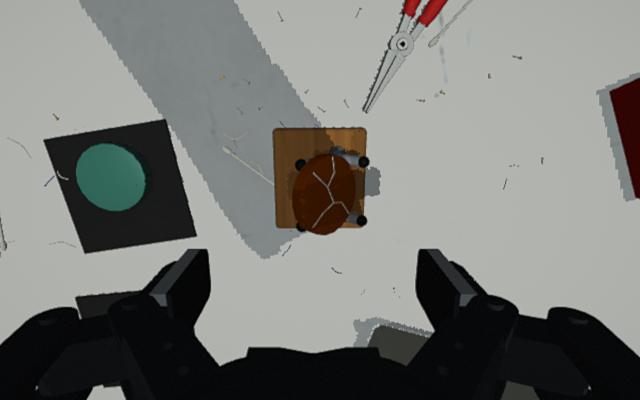

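The lens stands tilted on the easel at (324,195) where (326,194) was predicted. The prong tips are at (300,165) and (300,227), and the peg ends at (364,161) and (361,220). I'll go down straddling the faces, with the rear finger between the prongs.

```bash
python3 -m crank '[[0,0.21,0.1,0],[0,0.21,0.4,0],[0,0.21,0.57,0],[0,0.21,0.57,0]]' >/dev/null
python3 -m crank '[[0,0,0.2,0],[0,0,0.4,0],[0,0,0.5,0],[0,0,0.5,0],[0,0,0.5,0]]'
python3 - <<'E'
from h import *
go(.4749,-.0162,.055,2.888)
W=capture('wrist');cv2.imwrite('pics/w9.png',W['frame'])
E
```

```text
t: 10.33
ee_pos: [0.4753, -0.016, 0.0559]
tool_rot: [3.142, -0.0, 2.881]
force: [1.0, -0.2, -0.4]
width: 0.0852
gripper_force: 0.0
t 10.33 at [ 0.4753 -0.016   0.0559] rpy [ 3.1415 -0.0003  2.8811] F [ 0.9936 -0.1967 -0.3594] w 0.08520094324772068 g 0.0
rows:  [ 0.003 -0.003  0.009 -0.002]
```

No contact force. I'll close in stages.

```bash
python3 -m crank '[[0,0,0,0],[0,0,0,0],[0,0,0,0],[0,0,0,0]]' 0.3 20 
python3 -m crank '[[0,0,0,0],[0,0,0,0],[0,0,0,0]]' -0.1 20
python3 -m crank '[[0,0,0,0],[0,0,0,0],[0,0,0,0]]' -0.4 20
python3 - <<'E'
from h import *
go(.4749,-.0162,.055,2.888)
S=capture('scene');W=capture('wrist');cv2.imwrite('pics/s10.png',np.hstack([cv2.resize(S['frame'][190:250,270:340],None,fx=5,fy=5,interpolation=cv2.INTER_CUBIC),W['frame'][80:380,150:500]]))
E
```

```text
t: 10.72
ee_pos: [0.4748, -0.0211, 0.0566]
tool_rot: [-3.135, 0.001, 2.878]
force: [-7.2, -31.3, 25.9]
width: 0.0572
gripper_force: 15.8
t: 10.97
ee_pos: [0.4747, -0.0214, 0.0566]
tool_rot: [-3.135, 0.001, 2.877]
force: [-8.4, -30.2, 25.0]
width: 0.057
gripper_force: 15.9
t: 11.22
ee_pos: [0.4747, -0.0214, 0.0566]
tool_rot: [-3.135, 0.001, 2.877]
force: [-8.0, -30.6, 26.0]
width: 0.0573
gripper_force: 15.9
t 11.22 at [ 0.4747 -0.0214  0.0566] rpy [-3.1346  0.0008  2.8773] F [ -7.9923 -30.5607  25.9739] w 0.057301035298347194 g 15.869983434677124
rows:  [ 0.011  0.051  0.016 -0.003]
```

View pics/s10.png

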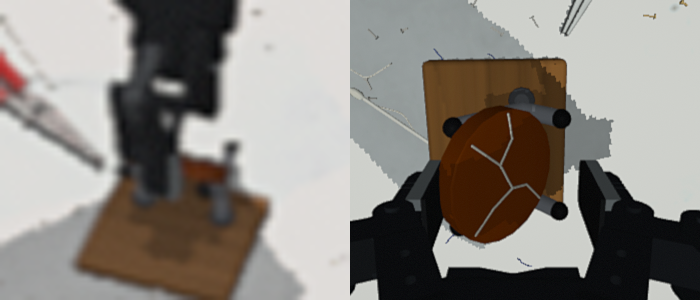

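The rear finger pushes the lens's top rim back and down along the slope, so it has jammed (30 N, no rotation). The closing pads swing downward, so I'll open a little, go lower and close while rising, so friction lifts the top edge.

```bash
python3 -m crank '[[0,0,-0.01,0],[0,0,-0.01,0],[0,0,-0.01,0]]' 0.75 20 | egrep 'pos|^force|width'
python3 -m crank '[[0,0,0.1,0],[0,0,0.15,0],[0,0,0.15,0],[0,0,0.15,0]]' | egrep 'pos|^force|width'
python3 -m crank '[[0,0,-0.02,0],[0,0,-0.04,0]]' 0.55 20 | egrep 'pos|^force|width'
python3 -m crank '[[0,0,-0.02,0],[0,0,-0.04,0]]' 0.45 20 | egrep 'pos|^force|width'
python3 -m crank '[[0,0,-0.02,0],[0,0,-0.04,0]]' 0.35 20 | egrep 'pos|^force|width|grip'
python3 -c "
from h import *
go(.4749,-.0162,.055,2.888)"
```

```text
ee_pos: [0.4755, -0.0161, 0.057]
force: [0.2, -0.1, -0.2]
width: 0.0748
ee_pos: [0.4747, -0.0158, 0.0407]
force: [-0.2, -0.1, 0.3]
width: 0.0747
ee_pos: [0.4747, -0.0167, 0.0453]
force: [-1.8, -1.8, -0.1]
width: 0.0662
ee_pos: [0.475, -0.0165, 0.0496]
force: [0.3, -0.5, -0.8]
width: 0.0621
ee_pos: [0.4753, -0.0159, 0.0536]
force: [-0.5, -0.2, -0.3]
width: 0.0577
gripper_force: 0.1
t 12.4 at [ 0.4753 -0.0159  0.0536] rpy [3.1411 0.0004 2.8819] F [-0.5336 -0.1849 -0.2664] w 0.0576517379430494 g 0.10020083980634809
rows:  [ 0.003 -0.004 -0.014 -0.002]
```

No jam now. I'll continue.

```bash
python3 -m crank '[[0,0,-0.015,0],[0,0,-0.03,0]]' 0.25 20 | egrep 'pos|^force|width|grip'
python3 -m crank '[[0,0,-0.015,0],[0,0,-0.03,0]]' 0.15 20 | egrep 'pos|^force|width|grip'
python3 -c "
from h import *
S=capture('scene');W=capture('wrist');cv2.imwrite('pics/s11.png',np.hstack([cv2.resize(S['frame'][190:250,270:340],None,fx=5,fy=5,interpolation=cv2.INTER_CUBIC),W['frame'][80:380,150:500]]))
b=blob(W,(3,120,30),(14,255,255),(240,150,420,340));print(cv2.boundingRect(b),cv2.fitEllipse(b))"
```

```text
ee_pos: [0.4753, -0.0159, 0.0566]
force: [0.1, -0.3, 0.2]
width: 0.0534
gripper_force: 0.1
ee_pos: [0.4751, -0.016, 0.0595]
force: [-0.9, 0.5, 0.3]
width: 0.0493
gripper_force: 0.1
(247, 189, 87, 142) ((289.824462890625, 258.7335205078125), (81.88934326171875, 145.4961395263672), 12.727503776550293)
```

```bash
python3 -m crank '[[0,0,-0.01,0],[0,0,-0.02,0]]' 0.05 20 | egrep 'pos|^force|width|grip'
python3 -m crank '[[0,0,-0.01,0],[0,0,-0.02,0]]' -0.05 20 | egrep 'pos|^force|width|grip'
python3 -m crank '[[0,0,-0.01,0],[0,0,-0.02,0]]' -0.15 20 | egrep 'pos|^force|width|grip'
python3 -c "
from h import *
S=capture('scene');W=capture('wrist');cv2.imwrite('pics/s12.png',np.hstack([cv2.resize(S['frame'][190:250,270:340],None,fx=5,fy=5,interpolation=cv2.INTER_CUBIC),W['frame'][80:380,150:500]]))
b=blob(W,(3,120,30),(14,255,255),(240,150,420,340));print(cv2.boundingRect(b),cv2.fitEllipse(b))"
```

```text
ee_pos: [0.475, -0.0161, 0.0613]
force: [-0.3, -0.5, 0.2]
width: 0.0449
gripper_force: 0.1
ee_pos: [0.4751, -0.0161, 0.0634]
force: [-0.3, 0.7, 0.2]
width: 0.0404
gripper_force: 0.1
ee_pos: [0.4751, -0.0161, 0.0655]
force: [0.4, -0.3, 0.0]
width: 0.036
gripper_force: 0.1
(264, 187, 70, 138) ((297.510009765625, 255.06761169433594), (63.71364212036133, 143.96353149414062), 7.926496982574463)
```

View pics/s12.png

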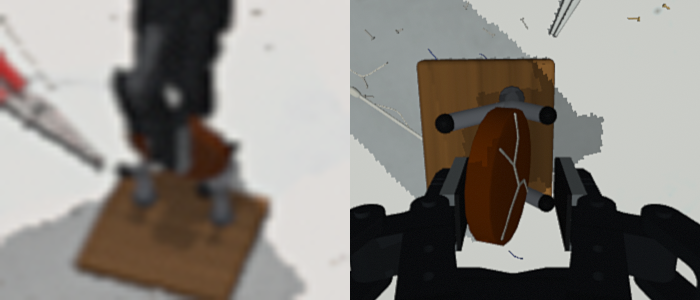

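The lens is standing nearly upright between the pads. I've miscounted: that was my 12th picture and the limit is 10, so I'll use only numbers from here. Next I'll finish closing.

```bash
python3 -m crank '[[0,0,-0.01,0],[0,0,-0.01,0]]' -0.25 20 | egrep 'pos|^force|width|grip'
python3 -m crank '[[0,0,-0.01,0],[0,0,-0.01,0]]' -0.35 20 | egrep 'pos|^force|width|grip'
python3 -m crank '[[0,0,-0.01,0],[0,0,-0.01,0]]' -0.45 20 | egrep 'pos|^force|width|grip'
python3 -m crank '[[0,0,-0.01,0],[0,0,-0.01,0]]' -0.55 20 | egrep 'pos|^force|width|grip'
python3 -c "
from h import *
W=capture('wrist')
b=blob(W,(3,120,30),(14,255,255),(240,150,420,340));print(cv2.boundingRect(b),cv2.fitEllipse(b))"
```

```text
ee_pos: [0.4752, -0.0161, 0.0665]
force: [0.5, -0.3, 0.2]
width: 0.0318
gripper_force: 0.1
ee_pos: [0.4752, -0.0161, 0.0675]
force: [-0.1, -0.5, 0.1]
width: 0.0278
gripper_force: 0.1
ee_pos: [0.4751, -0.0161, 0.0685]
force: [-0.2, -0.6, 0.5]
width: 0.0235
gripper_force: 0.1
ee_pos: [0.4751, -0.0161, 0.0694]
force: [0.0, -0.2, 0.1]
width: 0.0193
gripper_force: 0.1
(287, 187, 40, 135) ((306.1421813964844, 253.8209991455078), (37.56037902832031, 156.19461059570312), 2.762458086013794)
```

```bash
python3 -m crank '[[0,0,0,0],[0,0,0,0],[0,0,0,0]]' -0.66 20 | egrep 'pos|^force|width|grip'
python3 -m crank '[[0,0,0,0],[0,0,0,0],[0,0,0,0],[0,0,0,0]]' -1 30 | egrep 'pos|^force|width|grip'
python3 -c "
from h import *
W=capture('wrist')
b=blob(W,(3,120,30),(14,255,255),(240,150,420,340));print(cv2.boundingRect(b),cv2.fitEllipse(b))"
```

```text
ee_pos: [0.4751, -0.0161, 0.0693]
force: [-0.1, -1.0, 0.9]
width: 0.0145
gripper_force: 0.1
ee_pos: [0.4751, -0.0162, 0.0693]
force: [0.3, 0.0, 0.1]
width: 0.0117
gripper_force: 33.5
(296, 187, 31, 134) ((310.8578796386719, 254.2337646484375), (29.88751983642578, 165.7235107421875), 179.85134887695312)
```

Gripped by the faces at 11.7 mm. I'll lift, turn and head for the box.

```bash
python3 -m crank '[[0,0,-0.1,0],[0,0,-0.3,0],[0,0,-0.6,0],[0,0,-1,0],[0,0,-1,0]]' | egrep 'pos|^force|width|grip'
python3 -m crank '[[0,0,-0.4,0.15],[0,0,-0.4,0.15],[0,0,-0.4,0.15],[0,0,-0.4,0.15],[0,0,-0.4,0.15]]' >/dev/null
python3 -m crank '[[0,0,0,0.2],[0,0,0,0.2],[0,0,0,0.2],[0,0,0,0.2],[0,0,0,0.2]]' |egrep 'pos|rot|grip'
python3 - <<'E'
from h import *
W=capture('wrist');s=read_state()
b=blob(W,(3,120,30),(14,255,255),(240,100,420,340));print(cv2.boundingRect(b),cv2.fitEllipse(b))
go(.515,.19,.2,1.781)
E
```

```text
ee_pos: [0.4779, -0.0153, 0.1758]
force: [2.9, -0.0, -1.1]
width: 0.0117
gripper_force: 33.6
ee_pos: [0.475, -0.0159, 0.2097]
tool_rot: [3.142, -0.0, 1.784]
gripper_force: 33.6
(296, 186, 30, 135) ((310.8824768066406, 254.40744018554688), (29.61302947998047, 167.53651428222656), 179.9446563720703)
t 16.08 at [ 0.475  -0.016   0.2097] rpy [ 3.1415 -0.0002  1.7731] F [ 0.4215  1.0889 -0.966 ] w 0.011516883667794112 g 33.55768024921417
rows:  [ 1.937  0.806  0.097 -0.003]
```

```bash
python3 -m crank '[[0.3,0.12,0,0],[0.65,0.27,0,0],[0.95,0.4,0,0],[0.95,0.4,0,0]]' >/dev/null
python3 -m crank '[[0.4,0.17,0,0],[0.8,0.34,0,0],[0.97,0.4,0,0],[0.97,0.4,0,0],[0.97,0.4,0,0]]' >/dev/null
python3 - <<'E'
from h import *
go(.497,.305,.2,1.781)
W=capture('wrist');S=capture('scene');T=capture('top')
p0=project(W,np.array([.497,.305,.1]));print("pred slot px",p0)
x,y=map(int,p0);b=blob(W,(0,120,20),(8,255,255),(max(0,x-90),max(0,y-90),x+90,min(y+90,190)))
r=cv2.minAreaRect(b);print(r);q=cv2.boxPoints(r);print(np.array([plane(W,p,.1)for p in q]))
print("C",plane(W,r[0],.1))
lid=cv2.inRange(cv2.cvtColor(W['frame'],cv2.COLOR_BGR2HSV),(90,20,40),(130,120,160));cv2.imwrite('pics/w13.png',W['frame'])
E
```

```text
t 16.83 at [0.512  0.19   0.2094] rpy [-3.1411 -0.0009  1.7935] F [ 0.2965 -0.6369 -0.9548] w 0.01154230953962735 g 33.58107626438141
rows:  [1.155 0.108 0.094 0.004]
pred slot px [328.5562  24.6196]
((328.65185546875, 42.98944854736328), (35.407989501953125, 87.05094909667969), 1.7357046604156494)
[[0.4932 0.264  0.1   ]
 [0.483  0.3176 0.1   ]
 [0.5058 0.3221 0.1   ]
 [0.5175 0.2687 0.1   ]]
C [0.4997 0.2939 0.1   ]
```

The slot's near end and sides give a centre of (0.4976,0.3046), which matches the triangulated (0.497,0.305), and an axis yaw of 1.773.

```bash
python3 -m crank '[[0.3,0.03,0,0.0065],[0.7,0.07,0.2,0.0065],[1,0.11,0.5,0.0065],[1,0.11,0.5,0.0065],[1,0.11,0.5,0.0065]]' >/dev/null
python3 - <<'E'
from h import *
go(.4976,.3046,.14,1.773)
S=capture('scene');T=capture('top');W=capture('wrist');s=read_state();P=s["ee_pos"]
for n,c,bx in(("S",S,None),("T",T,None)):
    q=project(c,P);x,y=map(int,q);b=blob(c,(4,110,25),(14,255,255),(x-40,y-40,x+40,y+40))
    print(n,q,None if b is None else (cv2.contourArea(b),cv2.boundingRect(b)),project(c,P+[0,0,-.03]))
b=blob(W,(4,120,25),(14,255,255),(260,150,360,345));r=cv2.boundingRect(b);print("lens W",r)
# rows of an upright 60mm disc centred at TCP+dx along tool x, dz above TCP
Y=s["tool_rot"][2];tx=np.array([np.cos(Y),np.sin(Y),0])
for dx in(-.004,0,.004):
  for dz in(-.006,0,.006):
    v=[project(W,P+tx*(dx+.03*np.cos(t))+[0,0,dz+.03*np.sin(t)])[1] for t in np.linspace(0,6.28,80)];print(dx,dz,round(min(v)),round(max(v)))
E
```

```text
t 17.4 at [0.5005 0.289  0.1578] rpy [-3.1387  0.0001  1.7686] F [ 0.556  -0.9912 -0.7104] w 0.011528135922486122 g 33.52388083934784
rows:  [ 0.159  0.002  0.178 -0.001]
S [323.3879 127.9029] (38.5, (321, 121, 4, 18)) [323.275  136.0404]
T [228.7648 205.9041] None [230.7076 206.4458]
lens W (296, 186, 31, 135)
-0.004 -0.006 192 324
-0.004 0 195 333
-0.004 0.006 199 342
0 -0.006 183 316
0 0 186 324
0 0.006 190 334
0.004 -0.006 175 308
0.004 0 178 316
0.004 0.006 181 325
```

In the grip, the lens centre is level with the TCP (offset ≈0), so its bottom edge is about 31 mm below the TCP. I'll centre it and lower it into the slot.

```bash
python3 -m crank '[[0.1,0,0.05,0],[0.16,0,0.1,0],[0.16,0,0.15,0],[0.16,0,0.15,0],[0.16,0,0.15,0]]' >/dev/null
python3 -c "
from h import *
go(.4976,.3046,.108,1.773)"
```

```text
t 17.97 at [0.4986 0.3039 0.144 ] rpy [-3.141   0.0003  1.7652] F [-0.0637  0.1902 -0.8829] w 0.011759825919403243 g 33.53002309799194
rows:  [ 0.009 -0.008  0.36  -0.002]
```

```bash
python3 -m crank '[[0.01,-0.01,0.05,0],[0.01,-0.01,0.1,0],[0.01,-0.01,0.15,0],[0.01,-0.01,0.17,0],[0.01,-0.01,0.17,0]]'| egrep 'pos|^force|width|grip'
python3 -m crank '[[0,0,0.05,0],[0,0,0.1,0],[0,0,0.15,0],[0,0,0.18,0],[0,0,0.18,0]]'| egrep 'pos|^force|width|grip'
python3 -c "
from h import *
go(.4976,.3046,.108,1.773)"
```

```text
ee_pos: [0.4973, 0.3048, 0.1266]
force: [0.7, 0.1, -2.7]
width: 0.0115
gripper_force: 33.5
ee_pos: [0.4972, 0.3048, 0.1085]
force: [0.2, -1.2, -1.5]
width: 0.0114
gripper_force: 33.5
t 18.8 at [0.4972 0.3048 0.1085] rpy [-3.1405  0.0003  1.7651] F [ 0.242  -1.1785 -1.4744] w 0.011358441786130007 g 33.53038251399994
rows:  [-0.003  0.004  0.005 -0.003]
```

The lens is about 22 mm into the slot with no contact force. I'll release it and retreat.

```bash
python3 -m crank '[[0,0,0,0],[0,0,0,0],[0,0,0,0],[0,0,0,0],[0,0,0,0]]' 0.2 20| egrep 'pos|^force|width|grip'
python3 -m crank '[[0,0,-0.2,0],[0,0,-0.6,0],[0,0,-1,0],[0,0,-1,0],[0,0,-1,0]]'| egrep 'pos|^force|width|grip'
python3 -m crank '[[-0.3,0,0,0],[-0.7,0,0,0],[-1,0,0,0],[-1,0,0,0],[-1,0,0,0]]'| egrep 'pos|^force|width|grip'
python3 - <<'E'
from h import *
S=capture('scene');T=capture('top');W=capture('wrist')
for n,c in(("S",S),("T",T),("W",W)):
    h=cv2.cvtColor(c["frame"],cv2.COLOR_BGR2HSV)
    for P in([.4976,.3046,.1],[.4976,.3046,.05]):
        x,y=map(int,project(c,np.array(P)));print(n,(x,y),h[max(0,y),x] if y<400 else None)
    x,y=map(int,project(c,np.array([.4976,.3046,.1])));r=80 if n=="W" else 30
    b=blob(c,(9,110,25),(16,255,255),(max(0,x-r),max(0,y-r),x+r,max(1,y+r)));print(None if b is None else (cv2.contourArea(b),cv2.boundingRect(b)))
g=blob(S,(60,60,40),(95,255,255),(260,270,305,310));print("green",cv2.minAreaRect(g))
m=blob(S,(3,120,60),(18,255,255),(325,285,375,325));print("brown on mat",None if m is None else cv2.contourArea(m))
E
```

```text
ee_pos: [0.4976, 0.3051, 0.1095]
force: [0.1, 0.4, -0.2]
width: 0.0513
gripper_force: 0.0
ee_pos: [0.4986, 0.3057, 0.2118]
force: [0.5, -0.6, -0.6]
width: 0.0514
gripper_force: 0.0
ee_pos: [0.517, 0.2046, 0.2084]
force: [-0.5, 1.3, 0.2]
width: 0.0511
gripper_force: 0.0
S (321, 140) [  1 189  85]
S (321, 153) [110  11  68]
None
T (226, 208) [35 18 86]
T (229, 209) [35 22 71]
None
W (312, 50) [  1 223 137]
W (312, 59) [  1 220 158]
(879.5, (313, 23, 17, 74))
green ((278.0, 287.5), (23.0, 24.0), 90.0)
brown on mat None
```

The lens is through the slot: the wrist camera sees it inside, nothing sticks up above the lid in the scene view, and the green lens hasn't moved. Handing in.

```bash
python3 -c "
from bench import *
print(sign_off())"
```

```text
the job is handed in; nothing more can be done
None
```

The cracked brown lens stood on the easel released, was retaken by its faces and dropped through the reject-box slot; the green one was left alone and the job is handed in at about 20 s, but I viewed 12 pictures, over the limit of 10.

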